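# Put away the small things on the studio table

### The arm

A 6-joint arm with a two-finger parallel gripper is mounted at the origin on the work surface. World frame = base frame: x ahead of the robot, y to its left, z up, the work surface at z = 0. Lengths are in mm, angles in rad, forces in N, time in s.
With the tool pointing down it reaches from about 350 to 875 mm from the base axis. Payload 4.2 kg.
Tool frame: the origin (TCP) lies between the finger pads; the fingertips stand 14 mm ahead of it and the grasp point (between the pads) lies 5 mm behind it; z points along the fingers, y is the line along which they close (so a half turn about z gives the same grasp; the last joint's range is limited). The gripper opens to 85 mm and grips with 20 to 120 N. Pads are 22 mm wide; open, the fingers measure 114 mm over their backs; the gripper's body (76 mm by 85 mm) begins 54 mm behind the grasp point. The pads swing forward as they close: fully open they stand 13 mm farther back than shut.
Start: joints at [-0.917, 0.385, 0.008, 0, -1.194, -0.259], TCP at [240.403, -576.893, 245.312] pointing down, gripper open.
Joint ranges: [-3.14, 3.14], [-1.21, 2.06], [-1.07, 1.41], [-3.16, 2.05], [-2.99, -0.16], [-3.1, 3.1]. Speed limits (rad/s): [2.79, 2.79, 3.14, 3.14, 3.14, 3.14].

### API

Orientations are given as a unit quaternion [x, y, z, w].
In Python, from bench import * gives the robot as it stands.
- The arm moves only by the tool carry_out, never from a script. Its argument "motion" is a list of rows, each a list of 7 numbers: the turn, a rotation vector about the tool's x, y, z in rad, then the shift along the tool's x, y, z in mm, then the opening, from -1 (shut) to 1 (fully open), so that 0 is half open. A call has 1 to 5 rows; each row is the pose to reach, as a shift and turn from the pose commanded when the call began, along the tool's axes at that moment; what a row does not reach only later rows make up. A row lasts 1/8 s, in which the tool goes at most 62.5 mm and 10.7 degrees, less where a joint would pass 70% of its speed; a pose out of reach is approached as far as the arm can. A call with a gripper value outside its range is refused whole. The fingers move at their own pace and stop on an object; the grip force is fixed at half the most. Time passes only in rows, so rows that repeat a pose let the fingers close. It gives the time, the measured TCP pose, the force, the opening and the grip force at its end, in the units of the state.
- read_state(): the state, without advancing time (a new reading comes with each control period).
- get_image(name): name is "scene" or "top"; returns a dict with "color" (420x560x3 uint8, blue, green, red), "mtx" (3x3 intrinsics, pixels), "k1" (the pictures are not rectified: a ray, as slopes to the right and down, at radius r is drawn at 1 + k1 r^2 times it, then the intrinsics apply), "position" and "orientation" of the camera in the world. Camera axes: x right, y down, z forward; pixel columns grow to the right and rows downward; lengths in mm; the calibration is good to about 2 mm. A picture is of the moment at which its call begins. There is no depth.
- job_done(): hands the job in; it is judged then, once.
The state is a dict: "clock": time; "joints": joint angles; "joint_vel": joint speeds; "joint_efforts": joint torques, N m; "position": TCP position; "ee_rot": TCP orientation; "contact_force": force on the tool from outside, world axes, zero at the start; "wrist_torque": the same for the moment, N m; "gripper_width": finger opening in mm; "grasp_force": force on a finger pad.
Only numpy, scipy, OpenCV 4.12 (cv2) and the standard library are available. Lean on these libraries where they do the work, as an engineer would, in place of code of your own. Each camera call takes 0.05 s, during which the arm holds its last target. There are 200 camera calls.

### The job

Put away the mixed things on the sculpture studio's table: stand both white jars upright in the square wooden tray, lay both black spring clamps flat on the floor of the long metal tray (not on top of each other), and lay the wooden sanding block flat in the round white dish. Set each thing down rather than dropping it, and leave the flat metal tin and the cardboard-brown tape roll where they are.

Things in the scene. Friction and masses are not known exactly. Their poses are not given: they have to be found in the camera images.
- jar_1: One of two identical closed jars, white plastic with a grey lid, 46 mm in diameter, 64 mm tall, standing; about 0.12 kg. Origin: centre of its underside, z up its axis.
- jar_2: The other jar, identical to jar_1.
- clamp_1: One of two identical rigid black spring clamps lying flat, 90 mm long, 20 mm thick. Origin: mid-body, 10 mm above its underside. x runs along it to the jaw tip (44 mm from origin); handles splay to -x (ends at 46 mm, 47 mm apart over all). Grip the body at the origin: 34 mm along x, 26 mm wide along y, flat sides; about 0.06 kg. z: up, normal to the flat side.
- clamp_2: The other spring clamp, identical to clamp_1.
- block: Sanding block, pale wood with a dark grey underside, 88 mm (its x) by 44 mm (its y) by 28 mm (its z), lying flat; about 0.09 kg. Origin: its centre, 14 mm above its underside.
- square_tray: Square brown wooden tray, open on top, fixed to the table: 150 x 150 mm outside, 138 x 138 mm inside, rim 18 mm above the table, inner floor 6 mm above the table. Place of the two jars. Origin: centre of its underside, on the table; x and y along its sides, z up.
- long_tray: Long bare-aluminium tray, open on top, fixed to the table: 114 mm (its x) by 220 mm (its y) outside, 104 x 210 mm inside, rim 18 mm above the table, inner floor 5 mm above the table. Place of the two clamps. Origin: centre of its underside, on the table; z up.
- round_dish: Round white ceramic dish, open on top, fixed to the table: 160 mm in diameter at the rim, flat inner floor about 144 mm in diameter and 5 mm above the table, rim 18 mm above the table. Place of the sanding block. Origin: centre of its underside, on the table; z up.
- tin: Bystander, to be left alone: flat closed steel tin, 66 mm in diameter, 26 mm high. Origin: centre of its underside.
- tape: Bystander, to be left alone: roll of cardboard-brown tape lying flat, 80 mm in outer and 56 mm in inner diameter, 24 mm high. Origin: centre of its underside.
There are look-alikes about, which are no part of the job. Of the things that look like the block, the smaller one is meant. What is shaped like the jar_2 but orange is not meant.

How it is judged:
By the outcome, as a careful person would: the job done as asked, in the order asked, and still so for the second after the job is handed in, with the robot touching nothing.
It also fails if it takes over 109 s, if anything falls off the work surface, if the arm or the gripper's body presses on something with over 40 N, if the wrist force passes 120 N, or if a joint passes its speed limit or range.

## Working session

There is one attempt and no reset: what is moved stays moved. The work goes in short steps, Python scripts to look and compute and a tool call to move; the robot and the scene stay as the last step left them, time stands still between calls to the robot, and variables do not carry over. Pictures are saved under pics/ and viewed, at most 14 in all, crops included, and the job is handed in when it is done.

Besides the shell and the picture viewer there is one more tool, called after "Call:" in YAML: its name, and indented under it one key for each argument. carry_out: Moves the arm, as the interface text tells. Its arguments: {"type":"object","properties":{"motion":{"type":"array"}},"required":["motion"]}

```bash
mkdir -p pics; ls
python3 - <<'E'
from bench import *
import cv2
for n in("top","scene"):
    d=get_image(n);cv2.imwrite(f"pics/{n}0.png",cv2.resize(d["color"],(800,600),interpolation=cv2.INTER_CUBIC))
    print(n,d["mtx"],d["k1"],d["position"],d["orientation"])
s=read_state();print(s)
E
```

```text
pics
top [[540.96256181   0.         285.1111622 ]
 [  0.         540.96256181 206.17368061]
 [  0.           0.           1.        ]] -0.18157685123482653 [ 287.28472291    4.51649155 1636.88813119] [ 0.70956562 -0.7031753   0.03402743 -0.03005428]
scene [[458.20242242   0.         283.08291305]
 [  0.         458.20242242 214.69259369]
 [  0.           0.           1.        ]] -0.025849283344175484 [1246.90799727 -354.37382743  653.66067986] [ 0.73494218  0.4863978  -0.24962805 -0.40120196]
{'clock': 0.1, 'joints': array([-9.17380403e-01,  3.85483984e-01,  6.76364388e-03, -4.04652103e-04,
       -1.19400120e+00, -2.58591306e-01]), 'joint_vel': array([ 3.16243236e-03, -2.27191839e-03,  2.23870955e-03,  1.83992634e-03,
       -2.56103719e-04, -6.96679192e-05]), 'joint_efforts': array([-4.44693005e-04, -3.93321419e+01,  1.88928187e+01,  4.19797406e+00,
       -2.61732894e-03, -3.68970859e-06]), 'position': array([ 240.22098075, -576.46038559,  244.33328968]), 'ee_rot': array([-1.96059288e-01,  9.80591553e-01,  9.47061271e-04, -2.55051772e-04]), 'contact_force': array([ 0.17145599, -0.24796411, -0.57492892]), 'wrist_torque': array([ 0.03140958,  0.01553172, -0.02028248]), 'grasp_force': 0.0, 'gripper_width': 85.65173512305462}
```

View pics/top0.png

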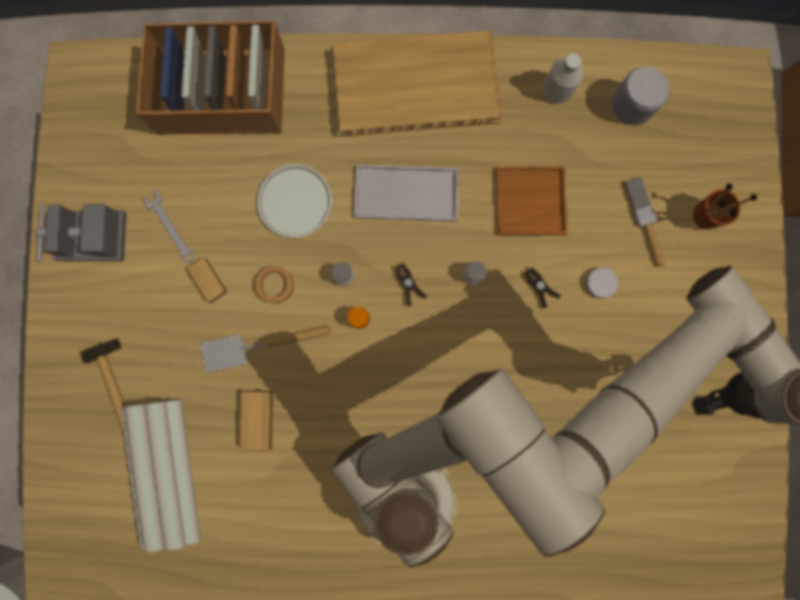

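View pics/scene0.png

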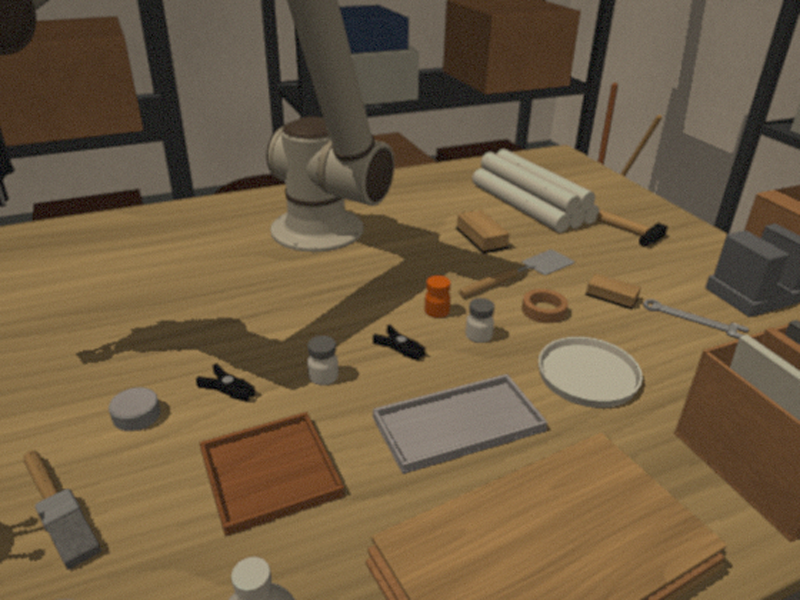

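Top (800×600): jars at (342,273) and (475,272), clamps at (408,284) and (540,286), and the small block at (206,279). The dish is at (294,201), the long tray at (405,193) and the square tray at (530,201). The look-alikes are the orange jar at (358,317) and the large block at (255,420). The scene view agrees. Next I'll build projection helpers and fit the model outlines.

```bash
cat > h.py <<'E'
from bench import *
import cv2, numpy as np
from scipy.spatial.transform import Rotation as R
def proj(d,P):
    P=np.atleast_2d(P).astype(float)
    c=(P-d["position"])@R.from_quat(d["orientation"]).as_matrix()
    s=c[:,:2]/c[:,2:]; s=s*(1+d["k1"]*(s**2).sum(1,keepdims=True))
    return s@d["mtx"][:2,:2].T+d["mtx"][:2,2]
def unproj(d,uv,z):
    uv=np.atleast_2d(uv).astype(float)
    q=(uv-d["mtx"][:2,2])/np.diag(d["mtx"])[:2]; s=q.copy()
    for _ in range(20): s=q/(1+d["k1"]*(s**2).sum(1,keepdims=True))
    r=np.c_[s,np.ones(len(s))]@R.from_quat(d["orientation"]).as_matrix().T
    return (d["position"]+r*((z-d["position"][2])/r[:,2:]))[:,:2]
def circ(x,y,r,z,n=40):
    a=np.linspace(0,2*np.pi,n+1); return np.c_[x+r*np.cos(a),y+r*np.sin(a),0*a+z]
def rect(x,y,th,lx,ly,z):
    c=np.array([[1,1],[1,-1],[-1,-1],[-1,1],[1,1]])*[lx/2,ly/2]
    m=np.array([[np.cos(th),-np.sin(th)],[np.sin(th),np.cos(th)]])
    return np.c_[c@m.T+[x,y],np.full(5,z)]
E
python3 - <<'E'
from h import *
d=get_image("top");k=1/0.7
z={'jar1':(342,273,60),'jar2':(475,272,60),'cl1':(408,284,10),'cl2':(540,286,10),'block':(206,279,28),'dish':(294,201,18),'long':(405.5,193,18),'sq':(530.5,201,18),'tin':(602,282,26),'tape':(273,284,24),'orange':(358,317,60)}
for n,(u,v,h) in z.items(): print(n,unproj(d,[u/k,v/k],h).round(0))
im=d["color"]; g=cv2.cvtColor(im,cv2.COLOR_BGR2GRAY)
for n,(u,v) in {'c1':(408,284),'c2':(540,286)}.items():
    u,v=int(u/k),int(v/k); w=g[v-18:v+19,u-15:u+16]
    m=(w<62).astype(np.uint8)
    nn,l,st,ce=cv2.connectedComponentsWithStats(m); i=1+np.argmax(st[1:,4]); ys,xs=np.nonzero(l==i)
    P=unproj(d,np.c_[xs+u-15,ys+v-18],10); mu=P.mean(0); e,V=np.linalg.eigh(np.cov((P-mu).T)); print(n,st[i],mu,V[:,1],np.ptp((P-mu)@V,axis=0))
c=im[110:235,125:435]; cv2.imwrite("pics/c1.png",cv2.resize(c,(800,323),interpolation=cv2.INTER_CUBIC))
E
```

```text
jar1 [[474. 131.]]
jar2 [[ 479. -143.]]
cl1 [[458.  -5.]]
cl2 [[ 456. -286.]]
block [[463. 423.]]
dish [[633. 240.]]
long [[652.   2.]]
sq [[ 638. -266.]]
tin [[ 464. -417.]]
tape [[454. 279.]]
orange [[384.  97.]]
c1 [ 7  6 10 13 64] [480.29414056   8.24468756] [-0.99084437 -0.13500901] [26.65461179 36.66603549]
c2 [  4   6  24  27 171] [ 458.0622684  -280.09330205] [-0.81573533 -0.57842533] [42.09660987 83.07601778]
```

View pics/c1.png

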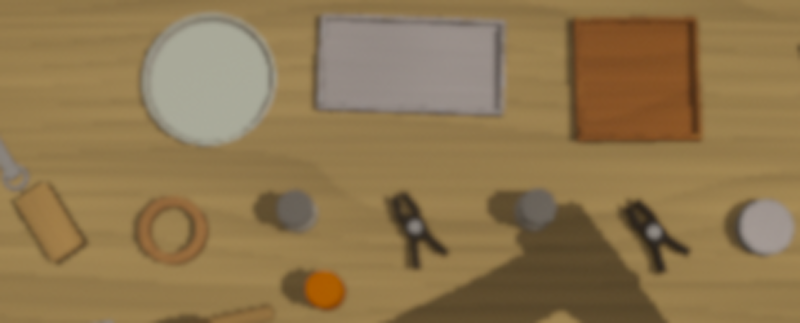

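The crop shows both clamps with the jaw tip at upper left, at (397,197) and (633,204). Their handles splay to the lower right and the pivot discs are at (414,228) and (653,232). Next I'll overlay the fitted outlines on both views to check the poses.

```bash
cat > ov.py <<'E'
from h import *
def clampo(x,y,t,z=10):
    p=np.array([[44,0],[17,13],[-17,13],[-46,23.5],[-17,0],[-46,-23.5],[-17,-13],[17,-13],[44,0]],float)
    m=np.array([[np.cos(t),-np.sin(t)],[np.sin(t),np.cos(t)]]); return np.c_[p@m.T+[x,y],np.full(len(p),z)]
def draw(d,shapes,S):
    im=cv2.resize(d["color"],None,fx=S,fy=S,interpolation=cv2.INTER_CUBIC)
    for s,c in shapes:
        p=(proj(d,s)+.5)*S-.5
        cv2.polylines(im,[np.round(p*16).astype(np.int32)],False,c,1,cv2.LINE_AA,4)
    return im
E
python3 - <<'E'
from ov import *
d=get_image("top");s=get_image("scene")
f=lambda *p:(np.array(p,float)+.5)/(800/310)-.5+[125,110]
pose={}
for n,t,h in(('c1',(397,197),(430,261)),('c2',(633,204),(673,261))):
    a=unproj(d,f(t),10)[0];b=unproj(d,f(h),10)[0];o=(a+b)/2;th=np.arctan2(*(a-b)[::-1]);pose[n]=(*o,th);print(n,o,th,np.hypot(*(a-b)))
for n,pts,z in(('block',[(13,201),(47,183),(86,241),(58,262)],28),('long',[(318,15),(505,21),(503,115),(315,108)],18),('sq',[(569,19),(695,17),(701,140),(575,141)],18)):
    P=unproj(d,f(*pts),z);o=P.mean(0);e=P[1]+P[2]-P[0]-P[3];g=P[2]+P[3]-P[1]-P[0];print(n,o,np.hypot(*e)/2,np.hypot(*g)/2,np.arctan2(e[1],e[0]),np.arctan2(g[1],g[0]));pose[n]=(*o,np.arctan2(-g[1],-g[0]))
P={n:unproj(d,f(p),z)[0] for n,p,z in(('j1',(296,210),64),('j2',(537,208),64),('dish',(208.5,79),18),('tin',(766,227),26),('tape',(172,231),24))};print(P)
Y,C=(0,255,255),(255,255,0);sh=[]
for j in('j1','j2'): sh+=[(circ(*P[j],20,64),Y),(circ(*P[j],23,0),C)]
for c in('c1','c2'): sh+=[(clampo(*pose[c]),Y)]
sh+=[(rect(*pose['block'],88,44,28),Y),(rect(*pose['block'],88,44,0),C),(rect(*pose['long'],114,220,18),Y),(rect(*pose['sq'],150,150,18),Y),(circ(*P['dish'],80,18),Y)]
cv2.imwrite("pics/o1.png",draw(d,sh,4)[440:940,480:1280]); cv2.imwrite("pics/o2.png",draw(s,sh,2)[330:850,250:1050])
E
```

```text
c1 [458.80493642  -3.17285145] 0.48277503112816383 84.73183130921745
c2 [ 457.39144349 -285.63238194] 0.6132936684406101 82.0425162709556
block [461.7942219 422.0854099] 43.26419303872772 87.56710225617012 -1.003234245158326 -2.493054233511769
long [653.66816727   2.38746039] 222.06389927401847 113.24714924092059 -1.5962160704739086 3.12457105154261
sq [ 639.91089213 -265.02302878] 151.39692547897488 148.6488987510764 -1.5412997039042553 -3.1059956437355543
{'j1': array([473.49535624, 130.62612065]), 'j2': array([ 478.38829992, -143.1333857 ]), 'dish': array([634.37732437, 241.20476933]), 'tin': array([ 463.58069867, -417.67902423]), 'tape': array([452.37891267, 278.59350664])}
```

View pics/o2.png

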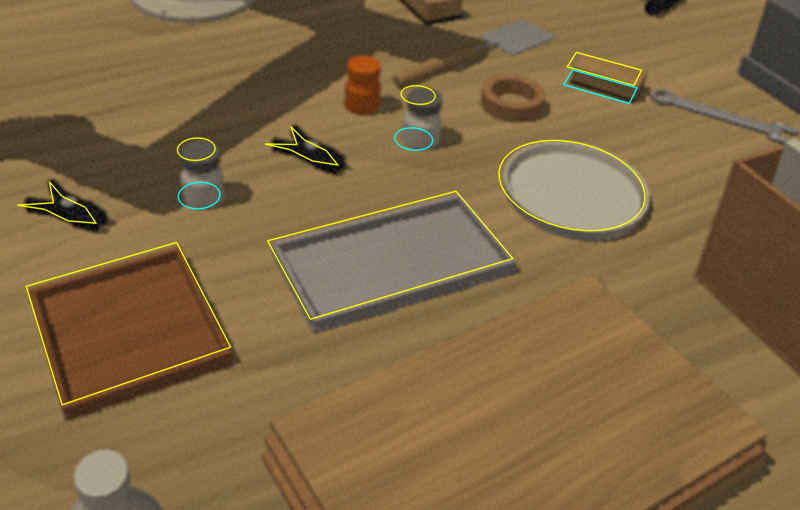

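View pics/o1.png

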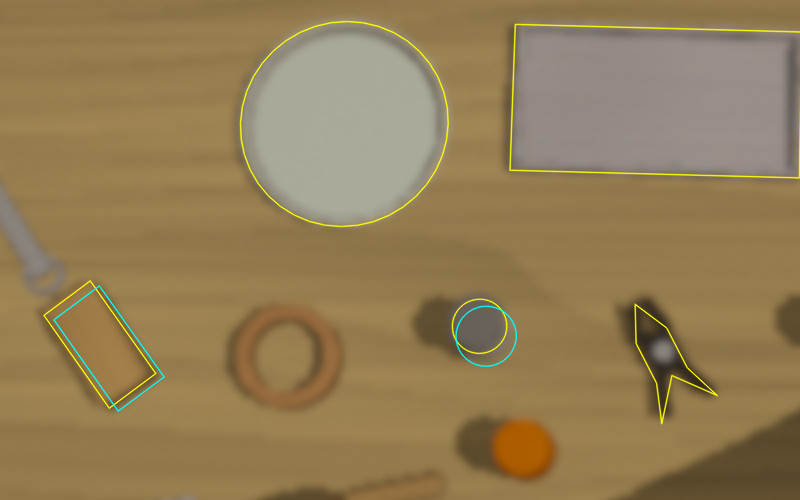

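In the top view the outlines fit well, though clamp 1's outline sits about 1 px low. In the scene view all outlines sit about 3 px up and left, with jar lids near (424,93) and (203,152), which is within calibration. I'll start moving toward jar 2, then refine using the scene picture I've already taken.

Call:
carry_out:
  motion:
    - [0,0,0,-40,32,10,1]
    - [0,0,0,-80,64,20,1]
    - [0,0,0,-125,100,30,1]
    - [0,0,0,-170,136,40,1]
    - [0,0,0,-215,172,50,1]

```text
clock: 0.88
position: [373.4, -333.8, 195.2]
ee_rot: [-0.196, 0.981, -0.0, 0.0]
contact_force: [0.6, -0.7, 0.3]
gripper_width: 85.7
grasp_force: 0.0
```

Run:
```python
import cv2
im=cv2.imread("pics/scene0.png")
c=im[260:420,190:660]; cv2.imwrite("pics/c2.png",cv2.resize(c,(799,272),interpolation=cv2.INTER_CUBIC))
```

```text
(no output)
```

View pics/c2.png

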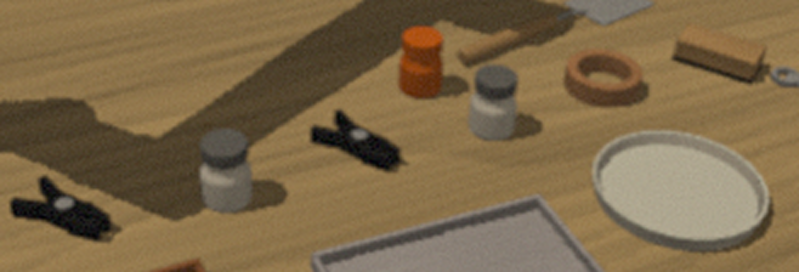

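In the scene crop, the lid tops are at (496,76) and (225,140) and the pivot discs at (359,134) and (65,202). The dish rim centre is near (681,187). Now I'll compare these with the top-view values.

Run:
```python
from h import *
s=get_image("scene");d=get_image("top")
f=lambda p:(np.array(p,float)/1.7+[190,260]+.5)*.7-.5
for n,p,z in(('j1 lid',(496,76),64),('j2 lid',(225,140),64),('c1 disc',(359,134),20),('c2 disc',(65,202),20),('dish',(681,188),18),('long corner',(540,199),18)): print(n,unproj(s,f(p),z).round(1))
g=lambda p:(np.array(p,float)+.5)/(800/310)-.5+[125,110]
for n,p in(('c1',(415,227)),('c2',(654,232))): print('top disc',n,unproj(d,g(p),20).round(1))
P=unproj(s,f([(680,29),(690,22),(765,50),(756,78)]),28);print(P)
```

```text
j1 lid [[481.1 135.8]]
j2 lid [[ 482.3 -138. ]]
c1 disc [[ 4.638e+02 -2.000e-01]]
c2 disc [[ 459.8 -279.3]]
dish [[647.2 240.4]]
long corner [[611.7 112.2]]
top disc c1 [[460.   -4.9]]
top disc c2 [[ 456.9 -285. ]]
[[427.14944937 403.19053235]
 [418.73246877 423.32365392]
 [497.68146677 462.74702095]
 [538.06602157 416.3207317 ]]
```

Scene minus top is a consistent offset of about (+6,+5), so I'll use the midpoints: jar 2 (480,-140.5) and jar 1 (477,133). Going to jar 2 and gripping it.

Call:
carry_out:
  motion:
    - [0,0,0,-35,28,13,1]
    - [0,0,0,-70,56,26,1]
    - [0,0,0,-104,83,39,1]
    - [0,0,0,-139,111,52,1]
    - [0,0,0,-173.5,139,65,1]

```text
clock: 1.6
position: [480.2, -139.6, 130.2]
ee_rot: [-0.196, 0.981, -0.0, 0.0]
contact_force: [0.5, 0.6, 0.7]
gripper_width: 85.5
grasp_force: 0.0
```

Call:
carry_out:
  motion:
    - [0,0,0,0,0,30,1]
    - [0,0,0,0,0,60,1]
    - [0,0,0,0,0,85,1]
    - [0,0,0,0,0,98,1]
    - [0,0,0,0,0,104,1]

```text
clock: 2.22
position: [479.5, -140.7, 25.9]
ee_rot: [-0.196, 0.981, -0.0, -0.0]
contact_force: [0.4, -1.6, 0.4]
gripper_width: 85.5
grasp_force: 0.0
```

Call:
carry_out:
  motion:
    - [0,0,0,0,0,0,-0.2]
    - [0,0,0,0,0,0,-0.2]
    - [0,0,0,0,0,0,-0.2]
    - [0,0,0,0,0,0,-0.2]
    - [0,0,0,0,0,0,-0.2]

```text
clock: 2.85
position: [480.3, -140.5, 27.6]
ee_rot: [-0.196, 0.981, -0.0, 0.001]
contact_force: [-0.6, -0.1, 5.4]
gripper_width: 43.7
grasp_force: 61.1
```

Run:
```python
from h import *
s=get_image("scene");cv2.imwrite("pics/s1.png",s["color"][130:340,80:360].repeat(2,0).repeat(2,1));print(read_state())
```

```text
{'clock': 2.9, 'joints': array([ 4.07389108e-02,  4.55051384e-01, -5.52871664e-01,  6.26970353e-04,
       -5.60503679e-01, -1.21669297e+00]), 'joint_vel': array([ 1.78789957e-03,  2.69450238e-05,  9.98791008e-05,  1.97686067e-03,
       -1.30513942e-04, -1.85300716e-03]), 'joint_efforts': array([ 1.38170603e-01, -3.21158838e+01,  1.01368895e+01,  2.07756490e+00,
        2.72161122e-01, -9.11766074e-04]), 'position': array([ 480.23433589, -140.45225006,   27.64221251]), 'ee_rot': array([-1.96401231e-01,  9.80522883e-01, -3.49800355e-04,  1.14423235e-03]), 'contact_force': array([-1.48180437, -0.10604064,  5.03512179]), 'wrist_torque': array([0.03670485, 0.28843327, 0.01802133]), 'grasp_force': 61.056890320032835, 'gripper_width': 43.31651525294333}
```

View pics/s1.png

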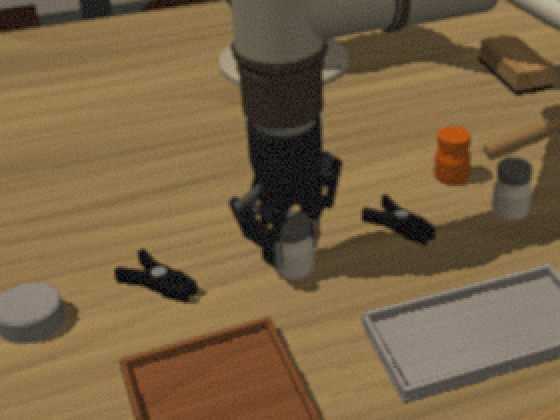

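Jar 2 is between the fingers at (295,250), with a reading of about 43.5 mm against the 46 mm diameter. I'll lift it a little and check the centring.

Call:
carry_out:
  motion:
    - [0,0,0,0,0,-3,-0.2]
    - [0,0,0,0,0,-10,-0.2]
    - [0,0,0,0,0,-25,-0.2]
    - [0,0,0,0,0,-44,-0.2]
    - [0,0,0,0,0,-44,-0.2]

```text
clock: 3.52
position: [480.4, -140.4, 71.7]
ee_rot: [-0.196, 0.981, -0.0, 0.002]
contact_force: [0.1, 0.4, 0.4]
gripper_width: 43.7
grasp_force: 61.2
```

Run:
```python
from ov import *
s=get_image("scene");q=read_state();print(q['position'],q['gripper_width'],q['contact_force'],q['wrist_torque'])
x,y,z=q['position'];b=z-27
sh=[(circ(x,y,20,b+64),(0,255,255)),(circ(x,y,23,b),(255,255,0))]
cv2.imwrite("pics/s2.png",draw(s,sh,5)[700:1200,900:1500])
```

```text
[ 479.6040733  -140.31699261   70.74870817] 43.88519784882701 [-0.18897374  0.2564308  -1.6490854 ] [0.01803218 0.03321312 0.00126731]
```

View pics/s2.png

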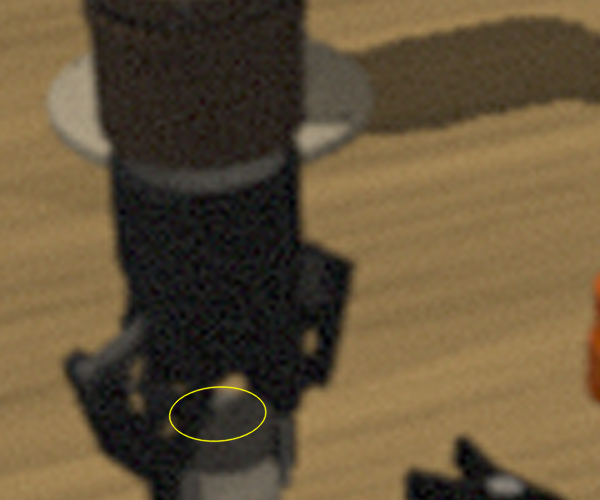

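The lid centre at about (237,430) is offset from the predicted (217,414). I'll check whether the gripper body itself shows the same offset.

Run:
```python
from ov import *
s=get_image("scene");p=read_state()['position']
for z in (64+44,140,180,220,260,300): print(z,((proj(s,[p[0],p[1],z])[0]+.5)*5-.5-[900,700]).round())
b=s["color"][140:240,180:260].astype(int).max(2)
for r in (60+100,): pass
im=s["color"].max(2)
for row in range(140,225,6): print(row*5-700,[int(np.nonzero(im[row,195:250]<60)[0][[0,-1]][i]+195)*5-900 for i in(0,1)] if (im[row,195:250]<60).any() else None)
```

```text
108 [217. 412.]
140 [213. 348.]
180 [208. 264.]
220 [203. 176.]
260 [197.  84.]
300 [192. -13.]
0 [90, 300]
30 [95, 295]
60 [95, 295]
90 [100, 300]
120 [100, 295]
150 [115, 290]
180 [110, 295]
210 [115, 295]
240 [115, 295]
270 [125, 345]
300 [130, 340]
330 [140, 335]
360 [75, 325]
390 [75, 295]
420 [90, 285]
```

The gripper axis matches the scene camera, so the jar sits about 7 mm ahead of the tool centre, which is still within the pad. Carrying jar 2 to the square tray's far half.

Call:
carry_out:
  motion:
    - [0,0,0,-20,-30,-15,-0.2]
    - [0,0,0,-52,-77,-15,-0.2]
    - [0,0,0,-84,-124,-15,-0.2]
    - [0,0,0,-112,-166,-15,-0.2]
    - [0,0,0,-126,-187,-15,-0.2]

```text
clock: 4.25
position: [668.6, -265.9, 82.8]
ee_rot: [-0.196, 0.981, 0.0, -0.001]
contact_force: [-0.5, 0.0, -2.0]
gripper_width: 44.0
grasp_force: 61.3
```

Call:
carry_out:
  motion:
    - [0,0,0,0,0,20,-0.2]
    - [0,0,0,0,0,36,-0.2]
    - [0,0,0,0,0,44,-0.2]
    - [0,0,0,0,0,49,-0.2]
    - [0,0,0,0,0,50,-0.2]

```text
clock: 4.88
position: [667.5, -264.3, 35.5]
ee_rot: [-0.196, 0.981, -0.0, 0.0]
contact_force: [-0.8, -0.2, -1.1]
gripper_width: 43.9
grasp_force: 61.3
```

Run:
```python
from ov import *
s=get_image("scene");q=read_state();print(q['position'],q['gripper_width'],q['contact_force'])
x,y,z=q['position']
sh=[(circ(x,y,20,70),(0,255,255)),(rect(642,-263,.03,150,150,18),(255,255,0)),(rect(642,-263,.03,138,138,18),(255,255,0))]
cv2.imwrite("pics/s3.png",draw(s,sh,3)[600:1130,300:900])
```

```text
[ 667.77239971 -264.33376044   35.71960031] 43.64818827544812 [ 0.5334642   0.44182359 -1.51932075]
```

View pics/s3.png

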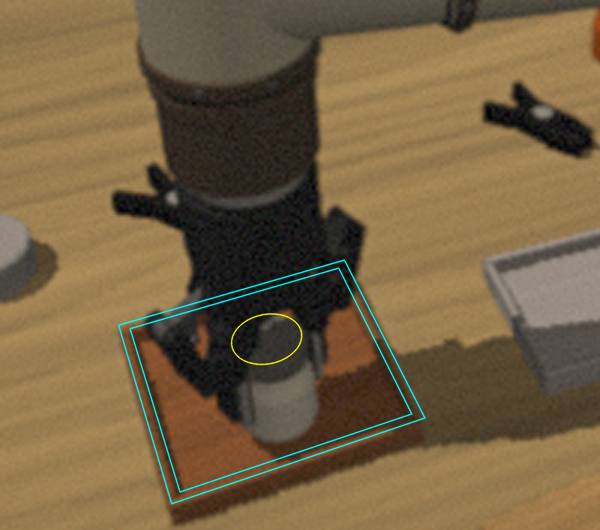

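Jar 2 hangs upright inside the tray, with its base near (285,430). Lowering the last 2.5 mm, then releasing and rising.

Call:
carry_out:
  motion:
    - [0,0,0,0,0,1,-0.2]
    - [0,0,0,0,0,2,-0.2]
    - [0,0,0,0,0,2.5,-0.2]

```text
clock: 5.3
position: [667.9, -264.6, 33.8]
ee_rot: [-0.196, 0.981, -0.0, 0.0]
contact_force: [-0.7, 0.5, 4.0]
gripper_width: 43.9
grasp_force: 61.8
```

Call:
carry_out:
  motion:
    - [0,0,0,0,0,0,0.2]
    - [0,0,0,0,0,0,0.5]
    - [0,0,0,0,0,0,0.6]
    - [0,0,0,0,0,0,0.6]
    - [0,0,0,0,0,0,0.6]

```text
clock: 5.92
position: [667.6, -264.6, 32.8]
ee_rot: [-0.196, 0.981, -0.0, -0.0]
contact_force: [-0.1, -0.5, 0.0]
gripper_width: 68.5
grasp_force: 0.0
```

Call:
carry_out:
  motion:
    - [0,0,0,0,0,-20,0.6]
    - [0,0,0,0,0,-60,0.6]
    - [0,0,0,0,0,-105,0.6]
    - [0,0,0,0,0,-127,0.6]
    - [0,0,0,0,0,-127,0.6]

```text
clock: 6.55
position: [669.1, -265.0, 164.1]
ee_rot: [-0.196, 0.981, -0.002, 0.003]
contact_force: [0.5, 0.4, -0.6]
gripper_width: 68.3
grasp_force: 0.0
```

Call:
carry_out:
  motion:
    - [0,0,0,1.5,35,0,1]
    - [0,0,0,4,95,0,1]
    - [0,0,0,6.5,155,0,1]
    - [0,0,0,9,215,5,1]
    - [0,0,0,11.5,275,10,1]

```text
clock: 7.18
position: [549.6, -13.7, 148.9]
ee_rot: [-0.196, 0.981, 0.0, -0.001]
contact_force: [-0.2, 0.8, -1.0]
gripper_width: 85.4
grasp_force: 0.0
```

Call:
carry_out:
  motion:
    - [0,0,0,2.5,60,5,1]
    - [0,0,0,5,115,10,1]
    - [0,0,0,6.5,150,20,1]
    - [0,0,0,7,167,20,1]
    - [0,0,0,7,167,20,1]

```text
clock: 7.8
position: [480.2, 136.8, 129.6]
ee_rot: [-0.197, 0.98, -0.0, -0.0]
contact_force: [0.5, -0.0, -0.1]
gripper_width: 85.5
grasp_force: 0.0
```

Call:
carry_out:
  motion:
    - [0,0,0,0,0,30,1]
    - [0,0,0,0,0,60,1]
    - [0,0,0,0,0,85,1]
    - [0,0,0,0,0,98,1]
    - [0,0,0,0,0,103.5,1]

```text
clock: 8.43
position: [480.9, 135.7, 25.9]
ee_rot: [-0.196, 0.981, -0.0, -0.0]
contact_force: [0.7, 1.2, -0.0]
gripper_width: 85.4
grasp_force: 0.0
```

Call:
carry_out:
  motion:
    - [0,0,0,0,0,0,-0.2]
    - [0,0,0,0,0,0,-0.2]
    - [0,0,0,0,0,0,-0.2]
    - [0,0,0,0,0,0,-0.2]
    - [0,0,0,0,0,0,-0.2]

```text
clock: 9.05
position: [481.2, 136.7, 27.6]
ee_rot: [-0.196, 0.981, 0.0, 0.001]
contact_force: [-1.3, -0.6, 5.7]
gripper_width: 44.0
grasp_force: 61.1
```

Call:
carry_out:
  motion:
    - [0,0,0,0,0,-3,-0.2]
    - [0,0,0,0,0,-10,-0.2]
    - [0,0,0,0,0,-25,-0.2]
    - [0,0,0,0,0,-59,-0.2]
    - [0,0,0,0,0,-59,-0.2]

```text
clock: 9.68
position: [482.1, 137.3, 87.9]
ee_rot: [-0.196, 0.981, 0.001, 0.003]
contact_force: [-0.3, 0.3, -2.5]
gripper_width: 43.8
grasp_force: 61.4
```

Run:
```python
from ov import *
s=get_image("scene");q=read_state();print(q['position'],q['gripper_width'],q['contact_force'])
x,y,z=q['position']
sh=[(circ(x,y,20,z-27+64),(0,255,255)),(rect(642,-263,.03,150,150,18),(255,255,0)),(clampo(464,0,.5),(255,255,0)),(clampo(460,-279,.61),(255,255,0))]
cv2.imwrite("pics/s4.png",draw(s,sh,2.5)[400:1000,180:980])
```

```text
[480.95027834 136.7308596   86.40439108] 43.70091628891984 [-0.36413801 -0.4458451  -1.7610322 ]
```

View pics/s4.png

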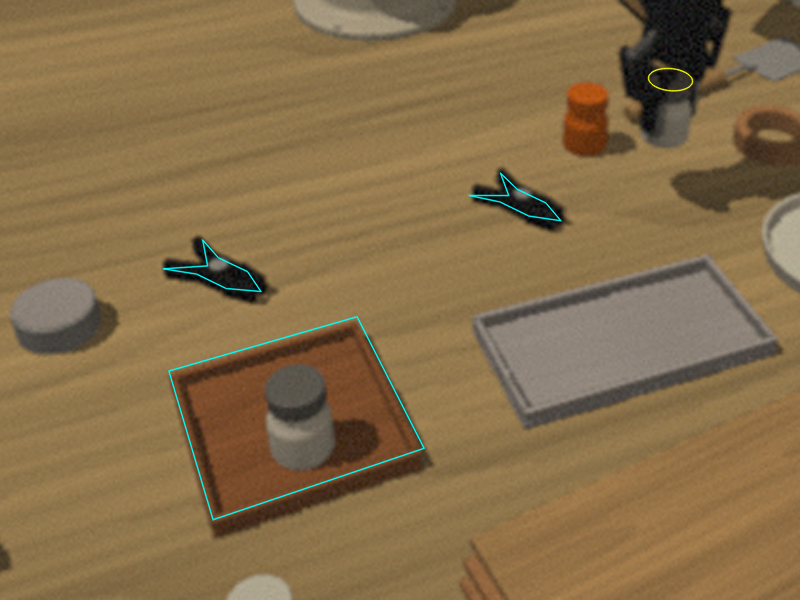

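Jar 2 stands upright in the square tray, with its base near (300,447), and jar 1 is held. Clamp 1's outline sits about 5 px left of the real clamp. Carrying jar 1 to the tray's near half.

Call:
carry_out:
  motion:
    - [0,0,0,3,-35,0,-0.2]
    - [0,0,0,8,-95,0,-0.2]
    - [0,0,0,13,-155,0,-0.2]
    - [0,0,0,18,-215,0,-0.2]
    - [0,0,0,23,-275,0,-0.2]

```text
clock: 10.35
position: [564.6, -128.2, 84.0]
ee_rot: [-0.196, 0.981, 0.0, -0.001]
contact_force: [0.5, 0.6, -1.7]
gripper_width: 43.7
grasp_force: 61.5
```

Call:
carry_out:
  motion:
    - [0,0,0,5,-57,0,-0.2]
    - [0,0,0,9,-105,0,-0.2]
    - [0,0,0,12,-135,0,-0.2]
    - [0,0,0,13,-144,0,-0.2]
    - [0,0,0,13,-144,0,-0.2]

```text
clock: 10.98
position: [607.6, -264.2, 83.9]
ee_rot: [-0.196, 0.981, 0.001, -0.001]
contact_force: [0.0, 1.8, -1.0]
gripper_width: 43.7
grasp_force: 61.5
```

Call:
carry_out:
  motion:
    - [0,0,0,0,0,20,-0.2]
    - [0,0,0,0,0,38,-0.2]
    - [0,0,0,0,0,47,-0.2]
    - [0,0,0,0,0,50.5,-0.2]
    - [0,0,0,0,0,52.5,-0.2]

```text
clock: 11.6
position: [608.4, -264.0, 33.7]
ee_rot: [-0.196, 0.981, 0.0, -0.0]
contact_force: [-3.6, 3.1, 8.8]
gripper_width: 44.1
grasp_force: 62.4
```

Jar 1 has touched the tray floor at 9 N. Releasing it, rising, and moving over to clamp 2 with a turn to its heading.

Call:
carry_out:
  motion:
    - [0,0,0,0,0,0,0.2]
    - [0,0,0,0,0,0,0.5]
    - [0,0,0,0,0,0,0.6]
    - [0,0,0,0,0,0,0.6]
    - [0,0,0,0,0,0,0.6]

```text
clock: 12.22
position: [608.5, -264.3, 32.8]
ee_rot: [-0.196, 0.981, -0.0, 0.0]
contact_force: [0.5, 0.6, -0.8]
gripper_width: 68.4
grasp_force: 0.0
```

Call:
carry_out:
  motion:
    - [0,0,0,0,0,-20,0.6]
    - [0,0,0,0,0,-60,0.6]
    - [0,0,0,0,0,-92,0.6]
    - [0,0,0,0,0,-100,0.6]
    - [0,0,0,0,0,-100,0.6]

```text
clock: 12.85
position: [608.3, -264.2, 132.8]
ee_rot: [-0.196, 0.981, 0.0, 0.0]
contact_force: [-0.4, 0.6, -1.0]
gripper_width: 68.4
grasp_force: 0.0
```

Call:
carry_out:
  motion:
    - [0,0,-0.05,35,11,0,1]
    - [0,0,-0.15,80,25,10,1]
    - [0,0,-0.21,120,38,30,1]
    - [0,0,-0.21,140,44,60,1]
    - [0,0,-0.21,140,44,75,1]

```text
clock: 13.48
position: [459.2, -277.1, 55.3]
ee_rot: [-0.297, 0.955, 0.002, -0.002]
contact_force: [0.3, -0.6, -0.4]
gripper_width: 85.1
grasp_force: 0.0
```

Run:
```python
from ov import *
t=get_image("top");s=get_image("scene");q=read_state();print(q['position'],q['ee_rot'])
sh=[(rect(642,-263,.03,150,150,18),(255,255,0)),(clampo(466,2,.5),(255,255,0)),(clampo(462,-277,.61),(255,255,0)),(rect(656,4.5,-.02,114,220,18),(255,255,0))]
cv2.imwrite("pics/s5.png",draw(s,sh,2.5)[440:970,180:980])
```

```text
[ 461.63796567 -277.26946982   55.61173936] [-0.29777636  0.95463324  0.00109989 -0.00184635]
```

View pics/s5.png

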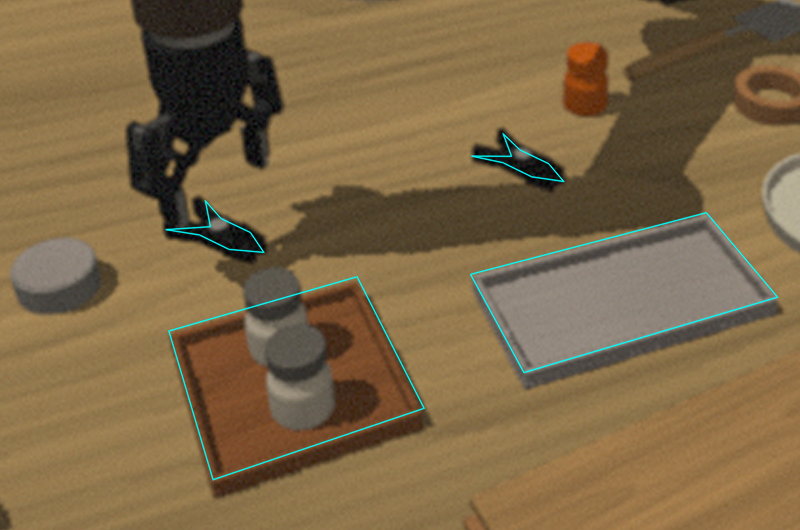

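Both jars stand upright in the tray, at (277,330) and (300,390), and the gripper straddles clamp 2. Descending, closing and making a small test lift.

Call:
carry_out:
  motion:
    - [0,0,0,0,0,15,1]
    - [0,0,0,0,0,27,1]
    - [0,0,0,0,0,34,1]
    - [0,0,0,0,0,38,1]
    - [0,0,0,0,0,38,0.4]

```text
clock: 14.2
position: [462.4, -277.5, 19.7]
ee_rot: [-0.298, 0.955, 0.0, -0.0]
contact_force: [0.3, -0.5, 0.2]
gripper_width: 70.1
grasp_force: 0.0
```

Call:
carry_out:
  motion:
    - [0,0,0,0,0,0,0]
    - [0,0,0,0,0,0,-0.3]
    - [0,0,0,0,0,0,-0.6]
    - [0,0,0,0,0,0,-0.6]
    - [0,0,0,0,0,0,-0.6]

```text
clock: 14.82
position: [462.5, -277.5, 20.6]
ee_rot: [-0.298, 0.955, -0.0, 0.0]
contact_force: [-1.4, 2.4, 4.6]
gripper_width: 27.1
grasp_force: 58.6
```

Clamp 2 is gripped at 27 mm. Lifting, then carrying it to the right half of the long tray, turned to about 43° for margin.

Call:
carry_out:
  motion:
    - [0,0,0,0,0,-5,-0.6]
    - [0,0,0,0,0,-20,-0.6]
    - [0,0,0,0,0,-50,-0.6]
    - [0,0,0,0,0,-75,-0.6]
    - [0,0,0,0,0,-75,-0.6]

```text
clock: 15.45
position: [463.9, -278.0, 97.5]
ee_rot: [-0.298, 0.955, -0.002, 0.002]
contact_force: [0.3, -0.9, -0.2]
gripper_width: 26.8
grasp_force: 59.0
```

Call:
carry_out:
  motion:
    - [0,0,-0.03,-30,8,0,-0.6]
    - [0,0,-0.06,-85,22,0,-0.6]
    - [0,0,-0.1,-140,37,0,-0.6]
    - [0,0,-0.15,-195,52,0,-0.6]
    - [0,0,-0.15,-250,66.5,0,-0.6]

```text
clock: 16.08
position: [630.5, -79.2, 93.8]
ee_rot: [-0.369, 0.93, 0.0, -0.001]
contact_force: [1.8, 0.2, -0.1]
gripper_width: 26.7
grasp_force: 59.0
```

Call:
carry_out:
  motion:
    - [0,0,0,-30,3,0,-0.6]
    - [0,0,0,-48,5,0,-0.6]
    - [0,0,0,-53,5.5,10,-0.6]
    - [0,0,0,-53,5.5,30,-0.6]
    - [0,0,0,-53,5.5,45,-0.6]

```text
clock: 16.7
position: [663.5, -41.5, 48.1]
ee_rot: [-0.368, 0.93, 0.0, -0.001]
contact_force: [0.0, 0.6, -0.7]
gripper_width: 26.8
grasp_force: 59.0
```

Call:
carry_out:
  motion:
    - [0,0,0,0,0,10,-0.6]
    - [0,0,0,0,0,17,-0.6]
    - [0,0,0,0,0,21,-0.6]
    - [0,0,0,0,0,23,-0.6]
    - [0,0,0,0,0,23,-0.6]

```text
clock: 17.32
position: [665.2, -40.3, 27.1]
ee_rot: [-0.369, 0.93, -0.0, 0.0]
contact_force: [-1.0, 0.4, -0.1]
gripper_width: 27.0
grasp_force: 59.0
```

Call:
carry_out:
  motion:
    - [0,0,0,0,0,0.7,-0.6]
    - [0,0,0,0,0,1.4,-0.6]
    - [0,0,0,0,0,2,-0.6]

```text
clock: 17.7
position: [665.2, -40.3, 25.7]
ee_rot: [-0.369, 0.93, -0.0, 0.0]
contact_force: [-2.2, 0.3, 6.1]
gripper_width: 26.6
grasp_force: 59.7
```

Call:
carry_out:
  motion:
    - [0,0,0,0,0,0,-0.4]
    - [0,0,0,0,0,0,-0.2]
    - [0,0,0,0,0,0,-0.1]
    - [0,0,0,0,0,0,-0.1]

```text
clock: 18.2
position: [664.9, -40.4, 24.4]
ee_rot: [-0.368, 0.93, 0.0, -0.0]
contact_force: [-0.1, 0.6, 0.3]
gripper_width: 38.4
grasp_force: 0.0
```

Call:
carry_out:
  motion:
    - [0,0,0,0,0,-10,-0.1]
    - [0,0,0,0,0,-40,-0.1]
    - [0,0,0,0,0,-65,-0.1]
    - [0,0,0,0,0,-75,0.3]
    - [0,0,0,0,0,-75,1]

```text
clock: 18.82
position: [665.3, -40.2, 100.6]
ee_rot: [-0.368, 0.93, -0.0, 0.001]
contact_force: [-0.6, -0.9, 0.4]
gripper_width: 72.0
grasp_force: 0.0
```

Clamp 2 touched down at 6 N and is released. Now clamp 1.

Call:
carry_out:
  motion:
    - [0,0,0.06,22,31,0,1]
    - [0,0,0.16,54,77,0,1]
    - [0,0,0.26,86,123,5,1]
    - [0,0,0.27,110,158,20,1]
    - [0,0,0.27,116,167,40,1]

```text
clock: 19.45
position: [462.7, 1.7, 59.1]
ee_rot: [-0.24, 0.971, 0.0, -0.001]
contact_force: [0.4, -0.2, 0.3]
gripper_width: 85.3
grasp_force: 0.0
```

Call:
carry_out:
  motion:
    - [0,0,0,0,0,3,1]
    - [0,0,0,0,0,20,1]
    - [0,0,0,0,0,34,1]
    - [0,0,0,0,0,40,1]
    - [0,0,0,0,0,40,0.4]

```text
clock: 20.08
position: [466.5, 1.7, 19.5]
ee_rot: [-0.24, 0.971, -0.0, -0.0]
contact_force: [0.2, 0.7, -0.1]
gripper_width: 69.7
grasp_force: 0.0
```

Call:
carry_out:
  motion:
    - [0,0,0,0,0,0,0]
    - [0,0,0,0,0,0,-0.3]
    - [0,0,0,0,0,0,-0.6]
    - [0,0,0,0,0,0,-0.6]
    - [0,0,0,0,0,0,-0.6]

```text
clock: 20.7
position: [466.6, 1.9, 20.7]
ee_rot: [-0.24, 0.971, -0.0, 0.001]
contact_force: [-0.6, 0.3, 4.9]
gripper_width: 26.6
grasp_force: 58.7
```

Call:
carry_out:
  motion:
    - [0,0,0,0,0,-5,-0.6]
    - [0,0,0,0,0,-20,-0.6]
    - [0,0,0,0,0,-50,-0.6]
    - [0,0,0,0,0,-75,-0.6]
    - [0,0,0,0,0,-75,-0.6]

```text
clock: 21.32
position: [467.2, 2.3, 96.7]
ee_rot: [-0.24, 0.971, 0.0, 0.002]
contact_force: [0.1, -0.2, -1.3]
gripper_width: 26.5
grasp_force: 59.1
```

Call:
carry_out:
  motion:
    - [0,0,-0.05,-35,-6,0,-0.6]
    - [0,0,-0.14,-90,-15.5,0,-0.6]
    - [0,0,-0.22,-145,-25,0,-0.6]
    - [0,0,-0.26,-190,-33,0,-0.6]
    - [0,0,-0.26,-205.5,-35.5,0,-0.6]

```text
clock: 21.95
position: [665.9, 66.9, 92.4]
ee_rot: [-0.364, 0.931, 0.0, -0.001]
contact_force: [-0.6, -0.0, -1.3]
gripper_width: 26.8
grasp_force: 59.1
```

Call:
carry_out:
  motion:
    - [0,0,0,0,0,10,-0.6]
    - [0,0,0,0,0,35,-0.6]
    - [0,0,0,0,0,55,-0.6]
    - [0,0,0,0,0,65,-0.6]
    - [0,0,0,0,0,68,-0.6]

```text
clock: 22.58
position: [663.3, 65.8, 26.0]
ee_rot: [-0.364, 0.931, 0.0, -0.001]
contact_force: [-1.3, -0.0, 2.8]
gripper_width: 27.1
grasp_force: 59.7
```

Call:
carry_out:
  motion:
    - [0,0,0,0,0,0.7,-0.6]
    - [0,0,0,0,0,1.4,-0.6]
    - [0,0,0,0,0,2,-0.6]

```text
clock: 22.95
position: [665.0, 66.4, 25.9]
ee_rot: [-0.364, 0.931, -0.0, 0.001]
contact_force: [-1.1, 1.0, 4.0]
gripper_width: 26.6
grasp_force: 59.9
```

Clamp 1 is on the tray floor. Releasing it and travelling to a hover over the small block.

Call:
carry_out:
  motion:
    - [0,0,0,0,0,0,-0.4]
    - [0,0,0,0,0,0,-0.2]
    - [0,0,0,0,0,0,-0.1]
    - [0,0,0,0,0,0,-0.1]

```text
clock: 23.45
position: [664.3, 66.1, 24.5]
ee_rot: [-0.364, 0.931, 0.0, -0.0]
contact_force: [-0.2, -0.5, -0.1]
gripper_width: 38.7
grasp_force: 0.0
```

Call:
carry_out:
  motion:
    - [0,0,0,0,0,-10,-0.1]
    - [0,0,0,0,0,-40,-0.1]
    - [0,0,0,0,0,-65,-0.1]
    - [0,0,0,0,0,-75,0.3]
    - [0,0,0,0,0,-75,1]

```text
clock: 24.08
position: [664.7, 66.3, 100.6]
ee_rot: [-0.364, 0.931, 0.0, 0.001]
contact_force: [-0.1, 0.1, -0.6]
gripper_width: 71.9
grasp_force: 0.0
```

Call:
carry_out:
  motion:
    - [0,0,0.02,-8,33,0,1]
    - [0,0,0.05,-21,87,0,1]
    - [0,0,0.08,-35,142,0,1]
    - [0,0,0.1,-48,196,0,1]
    - [0,0,0.1,-61,250,0,1]

```text
clock: 24.7
position: [538.2, 292.3, 98.4]
ee_rot: [-0.317, 0.949, -0.0, -0.001]
contact_force: [1.4, 0.3, -0.5]
gripper_width: 85.0
grasp_force: 0.0
```

Run:
```python
from ov import *
q=read_state();print(q['position'],q['ee_rot']);t=get_image("top")
sh=[(rect(659,7,-.02,104,210,18),(255,255,0)),(rect(465,425.5,.65,88,44,28),(0,255,255)),(clampo(665,66,.75,12),(0,255,255)),(clampo(665,-40,.755,12),(0,255,255))]
cv2.imwrite("pics/t6.png",draw(t,sh,4)[440:900,480:1280])
```

```text
[538.20284593 292.28704606  98.40208637] [-3.16663094e-01  9.48537234e-01 -4.25221309e-04 -1.19181718e-03]
```

View pics/t6.png

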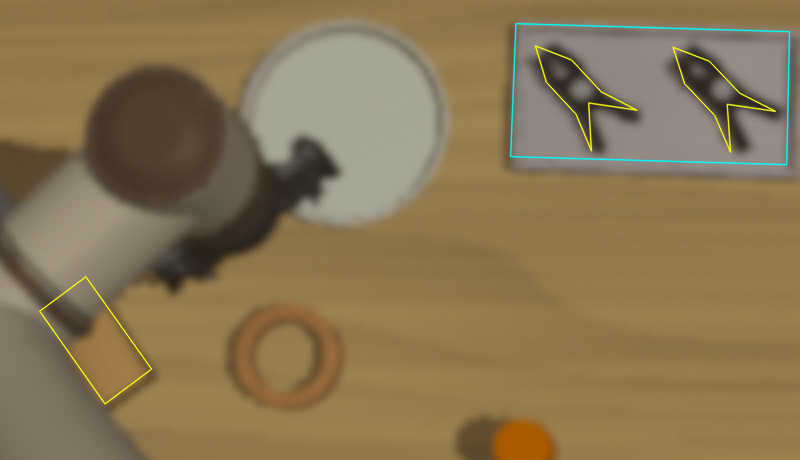

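Both clamps lie flat and apart in the long tray, at (580,92) and (720,92). The block is still at its spot, around (95,340). Going to grasp the block.

Call:
carry_out:
  motion:
    - [0,0,0,-7,50,0,1]
    - [0,0,0,-14,105,0,1]
    - [0,0,0,-19,140,5,1]
    - [0,0,0,-21,152.5,15,1]
    - [0,0,0,-21,152.5,30,1]

```text
clock: 25.38
position: [464.6, 425.8, 68.4]
ee_rot: [-0.317, 0.948, -0.0, -0.0]
contact_force: [0.4, 0.2, 1.0]
gripper_width: 85.6
grasp_force: 0.0
```

Call:
carry_out:
  motion:
    - [0,0,0,0,0,15,1]
    - [0,0,0,0,0,32,1]
    - [0,0,0,0,0,43,1]
    - [0,0,0,0,0,47,1]
    - [0,0,0,0,0,47,1]

```text
clock: 26.0
position: [465.1, 425.8, 22.7]
ee_rot: [-0.317, 0.948, -0.0, 0.0]
contact_force: [0.2, -0.1, -0.0]
gripper_width: 85.1
grasp_force: 0.0
```

Call:
carry_out:
  motion:
    - [0,0,0,0,0,0,0.4]
    - [0,0,0,0,0,0,0]
    - [0,0,0,0,0,0,-0.2]
    - [0,0,0,0,0,0,-0.2]
    - [0,0,0,0,0,0,-0.2]

```text
clock: 26.62
position: [465.4, 426.5, 23.8]
ee_rot: [-0.317, 0.948, 0.001, 0.001]
contact_force: [-0.6, 0.4, 5.6]
gripper_width: 42.4
grasp_force: 63.0
```

Call:
carry_out:
  motion:
    - [0,0,0,0,0,-5,-0.2]
    - [0,0,0,0,0,-20,-0.2]
    - [0,0,0,0,0,-45,-0.2]
    - [0,0,0,0,0,-60,-0.2]
    - [0,0,0,0,0,-60,-0.2]

```text
clock: 27.25
position: [465.4, 426.4, 84.4]
ee_rot: [-0.317, 0.948, 0.001, 0.001]
contact_force: [-0.8, -0.1, -0.8]
gripper_width: 42.4
grasp_force: 62.4
```

Call:
carry_out:
  motion:
    - [0,0,0,-4,-35,0,-0.2]
    - [0,0,0,-10.5,-90,0,-0.2]
    - [0,0,0,-17,-145,0,-0.2]
    - [0,0,0,-23.5,-200,0,-0.2]
    - [0,0,0,-29,-248.5,0,-0.2]

```text
clock: 27.88
position: [638.0, 242.7, 81.4]
ee_rot: [-0.317, 0.949, -0.0, -0.001]
contact_force: [0.8, 1.2, -1.5]
gripper_width: 42.8
grasp_force: 62.4
```

Call:
carry_out:
  motion:
    - [0,0,0,0,0,3,-0.2]
    - [0,0,0,0,0,25,-0.2]
    - [0,0,0,0,0,42,-0.2]
    - [0,0,0,0,0,50,-0.2]
    - [0,0,0,0,0,52,-0.2]

```text
clock: 28.5
position: [637.0, 245.0, 30.0]
ee_rot: [-0.317, 0.948, -0.0, -0.001]
contact_force: [-0.3, -0.5, -0.4]
gripper_width: 42.5
grasp_force: 62.4
```

Call:
carry_out:
  motion:
    - [0,0,0,0,0,1,-0.2]
    - [0,0,0,0,0,2,-0.2]
    - [0,0,0,0,0,2.5,-0.2]

```text
clock: 28.88
position: [637.7, 244.8, 28.9]
ee_rot: [-0.317, 0.948, 0.0, 0.0]
contact_force: [-0.2, 0.1, 1.4]
gripper_width: 42.7
grasp_force: 62.7
```

Call:
carry_out:
  motion:
    - [0,0,0,0,0,0.6,-0.2]
    - [0,0,0,0,0,0.6,0.1]
    - [0,0,0,0,0,0.6,0.4]
    - [0,0,0,0,0,0.6,0.4]
    - [0,0,0,0,0,0.6,0.4]

```text
clock: 29.5
position: [637.5, 244.6, 27.6]
ee_rot: [-0.317, 0.948, -0.0, -0.0]
contact_force: [0.3, -0.5, -0.0]
gripper_width: 59.8
grasp_force: 0.0
```

Call:
carry_out:
  motion:
    - [0,0,0,0,0,-15,0.4]
    - [0,0,0,0,0,-55,0.4]
    - [0,0,0,0,0,-105,0.4]
    - [0,0,0,0,0,-150,0.4]
    - [0,0,0,0,0,-170,0.4]

```text
clock: 30.12
position: [638.8, 245.2, 203.1]
ee_rot: [-0.317, 0.948, 0.001, 0.004]
contact_force: [0.0, -0.3, -0.2]
gripper_width: 60.0
grasp_force: 0.0
```

Call:
carry_out:
  motion:
    - [0,0,0,30,30,0,0.4]
    - [0,0,0,65,65,0,0.4]
    - [0,0,0,100,100,0,0.4]
    - [0,0,0,120,120,0,0.4]
    - [0,0,0,120,120,0,0.4]

```text
clock: 30.75
position: [468.2, 268.8, 199.5]
ee_rot: [-0.318, 0.948, 0.001, 0.001]
contact_force: [-0.2, 0.5, 0.4]
gripper_width: 59.7
grasp_force: 0.0
```

Run:
```python
from ov import *
s=get_image("scene");cv2.imwrite("pics/s7.png",cv2.resize(s["color"],(800,600),interpolation=cv2.INTER_CUBIC))
```

```text
(no output)
```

View pics/s7.png

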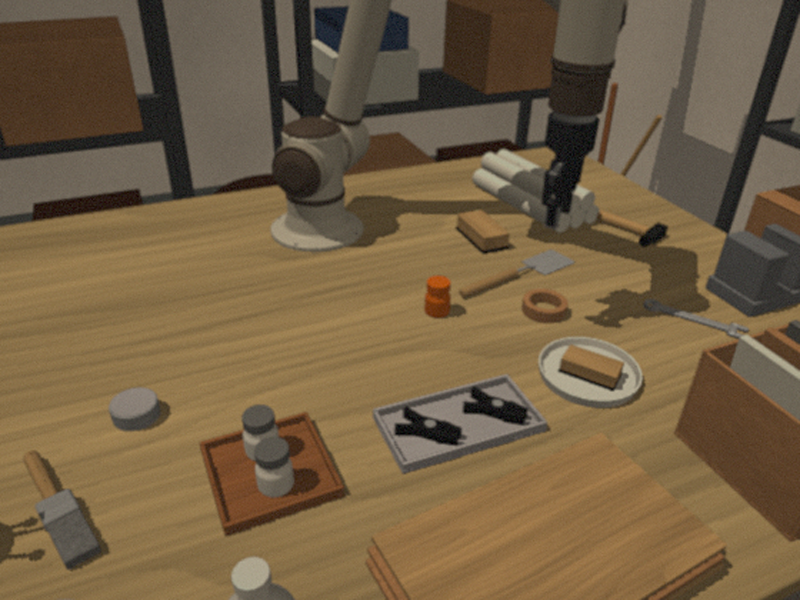

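The picture shows both jars upright in the square tray at (262,430) and (273,467). Both clamps lie flat and apart in the long tray at (430,425) and (497,405), and the block lies flat in the dish at (592,365). The tin and tape haven't moved.

```bash
python3 -c "
from bench import *
print(job_done())"
```

```text
the job is handed in; nothing more can be done
None
```

Job handed in at about 31 s: both jars are upright in the square tray, both clamps flat and apart in the long tray, the small block flat in the dish, and the tin and tape not moved.

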